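# Sort the mixed-up beacon lamps into their cradles

## Robot

A 6-joint arm with a two-finger parallel gripper is mounted at the origin on the work surface. World frame = base frame: x ahead of the robot, y to its left, z up, the work surface at z = 0. Lengths are in mm, angles in degrees, forces in N, time in s.
With the tool pointing down it reaches from about 300 to 850 mm from the base axis. Payload 4.2 kg.
Tool frame: the origin (TCP) lies on the centre line of the jaws, within the pads' length; the fingertips stand 8 mm ahead of it and the grasp point (between the pads) lies 11 mm behind it; z points along the fingers, y is the line along which they close (so a half turn about z gives the same grasp; the last joint's range is limited). The gripper opens to 91 mm and grips with 3 to 60 N. Pads are 32 mm wide; open, the fingers measure 118 mm over their backs; the gripper's body (76 mm by 178 mm) begins 60 mm behind the grasp point.
Start: joints at [-65.203, 18.312, 89.639, -0, 72.044, -1.146], TCP at [251.559, -517.069, 221.976] pointing down, gripper open.
Joint ranges: [-177.97, 177.97], [-48.28, 115.42], [12.27, 149.76], [-77.06, 257.06], [2.81, 150.46], [-146.56, 146.56]. Speed limits (degrees/s): [147.25, 147.25, 180, 180, 180, 180].

## Interface

Orientations are given as [roll, pitch, yaw] about the fixed x, y, z axes, in that order (R = Rz(yaw) Ry(pitch) Rx(roll)).
In Python, from workcell import telemetry, eyes, ticket gives the robot as it stands. The module is installed in compiled form; this text tells all that it offers.
- The arm moves only by the shell command python3 -m crank 'ROWS' [OPENING] [FORCE]. ROWS is JSON, a list of rows, each an object of numbers: "dx", "dy", "dz": the shift along the world's x, y, z normalised to -1 to 1, where 1 is 80 cm; "yaw": the turn about the world's z normalised to -1 to 1, where 1 is 5 degrees. A call has 1 to 10 rows; each row shifts and turns the commanded pose from where the row before left it; what a row does not reach is not made up. A row lasts 1/8 s, in which the tool goes at most 62.5 mm and 10.7 degrees, less where a joint would pass 70% of its speed; a pose out of reach is approached as far as the arm can. A call with a number of a shift or a turn outside -1 to 1 is refused whole. A call with a gripper value outside its range is refused whole. OPENING is the opening, from 0 (shut) to 1 (fully open), set as the call begins (- or left out, the last holds). The fingers move at their own pace and stop on an object; FORCE is the grip in N (left out, the last holds). Time passes only in rows, so rows that do not move let the fingers close. It gives the time, the measured TCP pose, the force, the opening and the grip force at its end, in the units of the state.
- telemetry.state(): the state, without advancing time (a new reading comes with each control period).
- eyes.grab_frame(name): name is "side" or "top" or "wrist"; returns the picture (400x640x3 uint8, red, green, blue); there is no depth.
- eyes.calibration(name): a dict with "camera_matrix" (3x3 intrinsics, pixels), "world_from_camera" (4x4, takes a point from camera to world coordinates). Camera axes: x right, y down, z forward; pixel columns grow to the right and rows downward; lengths in mm; the calibration is good to about 2 mm. A picture is of the moment at which its call begins: read the wrist's pose just before it. calibration takes no time and is no camera call; for the wrist camera it gives the pose at the moment of the call.
- ticket.job_done(): hands the job in; it is judged then, once.
The state is a dict: "time_s": time; "qpos": joint angles; "qvel": joint speeds; "effort": joint torques, N m; "ee_pos": TCP position; "ee_rot": TCP orientation; "force": force on the tool from outside, world axes, zero at the start; "torque": the same for the moment, N m; "gripper_width": finger opening in mm; "gripper_force": force on a finger pad.
Only numpy, scipy, OpenCV 4.12 (cv2) and the standard library are available. Lean on these libraries where they do the work, as an engineer would, in place of code of your own. Each camera call takes 0.05 s, during which the arm holds its last target. There are 200 camera calls.

## Task

The beacon lamps on the repair bench have been mixed up: set every lamp down gently, upright, inside the cradle of its own colour, first parking a lamp in the spare black cradle to make room and leaving that one empty at the end. Never set a lamp down on the bench itself, and leave the jar of small bulbs where it stands.

Things in the scene. Friction and masses are not known exactly. Their poses are not given: they have to be found in the camera images.
- lamp_red_mid (a point): Loose beacon lamp, red lens, 160 g or so, 66 mm tall, point at its centre, half-way up (33 mm above its underside); z is up its axis. Black round foot 58 mm across and 10 mm high; above it the round lens, 42 mm across, straight-sided from 10 to 56 mm above the underside and then domed: grip the lens, at about half-way up. Yaw does not matter. It starts standing in one of the coloured cradles; one lamp at most may be in its own already.
- lamp_amber_mid (a point): Loose beacon lamp, amber (orange-yellow) lens, 160 g or so, 66 mm tall, point at its centre, half-way up (33 mm above its underside); z is up its axis. Black round foot 58 mm across and 10 mm high; above it the round lens, 42 mm across, straight-sided from 10 to 56 mm above the underside and then domed: grip the lens, at about half-way up. Yaw does not matter. It starts standing in one of the coloured cradles; one lamp at most may be in its own already.
- lamp_blue_mid (a point): Loose beacon lamp, blue lens, 160 g or so, 66 mm tall, point at its centre, half-way up (33 mm above its underside); z is up its axis. Black round foot 58 mm across and 10 mm high; above it the round lens, 42 mm across, straight-sided from 10 to 56 mm above the underside and then domed: grip the lens, at about half-way up. Yaw does not matter. It starts standing in one of the coloured cradles; one lamp at most may be in its own already.
- lamp_white_mid (a point): Loose beacon lamp, white lens, 160 g or so, 66 mm tall, point at its centre, half-way up (33 mm above its underside); z is up its axis. Black round foot 58 mm across and 10 mm high; above it the round lens, 42 mm across, straight-sided from 10 to 56 mm above the underside and then domed: grip the lens, at about half-way up. Yaw does not matter. It starts standing in one of the coloured cradles; one lamp at most may be in its own already.
- cradle_red: Fixed round cradle with red rim and red tab: the home of the red lamp. Origin at the centre of its underside, on the bench top, z up. Floor 10 mm above the bench, a rim of 92 mm outer and 76 mm inner diameter rising to 15 mm (5 mm above the floor), so a lamp foot stands in it with 9 mm to spare all round. The tab, 6 mm high, reaches 72 mm out along its -x; the black foot is 98 mm across.
- cradle_amber: Fixed round cradle with amber (orange-yellow) rim and amber (orange-yellow) tab: the home of the amber lamp. Origin at the centre of its underside, on the bench top, z up. Floor 10 mm above the bench, a rim of 92 mm outer and 76 mm inner diameter rising to 15 mm (5 mm above the floor), so a lamp foot stands in it with 9 mm to spare all round. The tab, 6 mm high, reaches 72 mm out along its -x; the black foot is 98 mm across.
- cradle_blue: Fixed round cradle with blue rim and blue tab: the home of the blue lamp. Origin at the centre of its underside, on the bench top, z up. Floor 10 mm above the bench, a rim of 92 mm outer and 76 mm inner diameter rising to 15 mm (5 mm above the floor), so a lamp foot stands in it with 9 mm to spare all round. The tab, 6 mm high, reaches 72 mm out along its -x; the black foot is 98 mm across.
- cradle_white: Fixed round cradle with white rim and white tab: the home of the white lamp. Origin at the centre of its underside, on the bench top, z up. Floor 10 mm above the bench, a rim of 92 mm outer and 76 mm inner diameter rising to 15 mm (5 mm above the floor), so a lamp foot stands in it with 9 mm to spare all round. The tab, 6 mm high, reaches 72 mm out along its -x; the black foot is 98 mm across.
- cradle_spare: Fixed round cradle with black rim and tab: the spare (parking) cradle, empty at the start. Origin at the centre of its underside, on the bench top, z up. Floor 10 mm above the bench, a rim of 92 mm outer and 76 mm inner diameter rising to 15 mm (5 mm above the floor), so a lamp foot stands in it with 9 mm to spare all round. The tab, 6 mm high, reaches 72 mm out along its -x; the black foot is 98 mm across.
- bulb_jar_mid (a point): Loose clear jar of small bulbs with a brass lid, 50 mm across, 58 mm tall, standing between the cradles, point at its centre, half-way up; it must stay where it is.

How it is judged:
By the outcome, as a careful person would: the job done as asked, in the order asked, and still so for the second after the job is handed in, with the robot touching nothing.
It also fails if it takes over 120 s, if anything falls off the work surface, if the arm or the gripper's body presses on something with over 40 N, if the wrist force passes 120 N, or if a joint passes its speed limit or range.

## Working session

There is one attempt and no reset: what is moved stays moved. The work goes in short steps, Python scripts to look and compute and a shell command to move; the robot and the scene stay as the last step left them, time stands still between calls to the robot, and variables do not carry over. Pictures are saved under pics/ and viewed, at most 14 in all, crops included, and the job is handed in when it is done.

```bash
mkdir -p pics; python3 - <<'E'
from workcell import telemetry, eyes
import cv2,numpy as np
for n in("top","side"):
    cv2.imwrite(f"pics/{n}0.png",eyes.grab_frame(n)[:,:,::-1]); c=eyes.calibration(n); print(n,np.round(c["camera_matrix"],1).tolist(),np.round(c["world_from_camera"],3).tolist())
s=telemetry.state();print(s)
E
```

```text
top [[406.0, 0.0, 316.7], [0.0, 406.0, 196.7], [0.0, 0.0, 1.0]] [[0.016, -0.983, 0.183, 384.978], [-1.0, -0.017, -0.005, -16.875], [0.008, -0.183, -0.983, 1028.145], [0.0, 0.0, 0.0, 1.0]]
side [[383.3, 0.0, 317.1], [0.0, 383.3, 199.9], [0.0, 0.0, 1.0]] [[-0.944, -0.257, 0.208, 396.539], [-0.33, 0.706, -0.627, 449.898], [0.014, -0.661, -0.751, 600.51], [0.0, 0.0, 0.0, 1.0]]
{'time_s': 0.1, 'qpos': array([-6.52048033e+01,  1.83487246e+01,  8.96994002e+01, -2.29710363e-05,
        7.20408601e+01, -1.14573168e+00]), 'qvel': array([ 0.0351687 , -0.08445932, -0.13372656, -0.05897879, -0.02864452,
        0.02202418]), 'effort': array([-2.82931012e-05, -4.13331878e+01, -2.32508916e+01,  7.29007716e-02,
        4.21353348e-02, -4.72444970e-05]), 'ee_pos': array([ 251.35631794, -516.68330624,  221.19693996]), 'ee_rot': array([-1.79911032e+02, -1.75745580e-03,  2.59409341e+01]), 'force': array([-0.24369197,  1.18263603, -0.06324758]), 'torque': array([-0.00325043, -0.0107106 ,  0.0230845 ]), 'gripper_force': 0.0, 'gripper_width': 91.21681251139965}
```

View pics/top0.png

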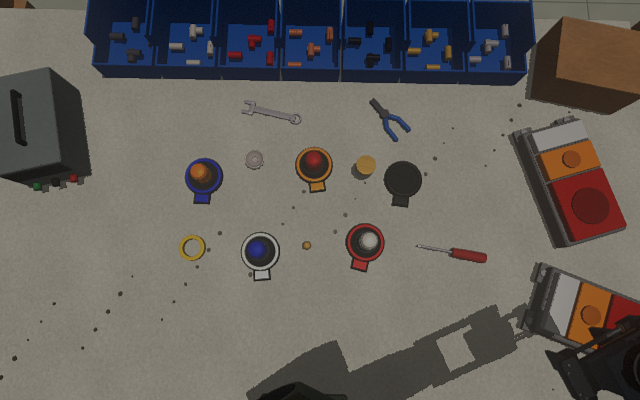

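View pics/side0.png

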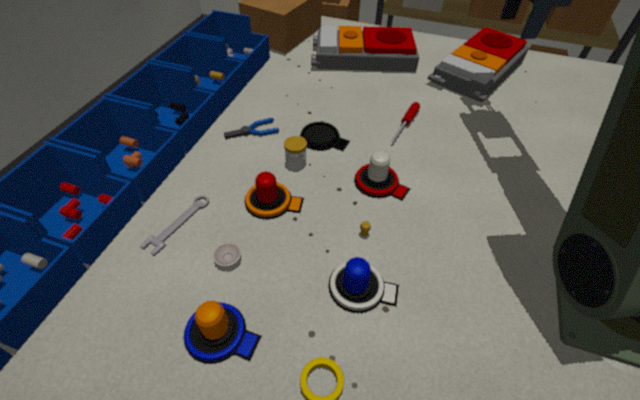

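The top view shows amber (200,173) in the blue cradle, red (314,160) in the amber cradle, white (370,241) in the red cradle and blue (258,249) in the white cradle. The spare is at (403,180), with the jar at (365,166) between it and the amber cradle. That is one 4-cycle. The side view confirms it.

```bash
cat >h.py <<'E'
import cv2,numpy as np
from scipy.optimize import least_squares
from workcell import telemetry, eyes
def rays(c,uv):
    uv=np.atleast_2d(uv).astype(float);K=c["camera_matrix"];T=c["world_from_camera"]
    d=np.c_[uv,np.ones(len(uv))]@np.linalg.inv(K).T@T[:3,:3].T
    return T[:3,3],d
def plane(c,uv,z):
    o,d=rays(c,uv); return (o+d*((z-o[2])/d[:,2])[:,None])[:,:2]
def tri(obs):
    A=np.zeros((3,3));b=np.zeros(3)
    for c,uv in obs:
        o,d=rays(c,uv);d=d[0]/np.linalg.norm(d);P=np.eye(3)-np.outer(d,d);A+=P;b+=P@o
    p=np.linalg.solve(A,b);return p
def mask(im,col):
    h=cv2.cvtColor(im,cv2.COLOR_RGB2HSV);H,S,V=[h[...,i].astype(int) for i in range(3)]
    return {'red':((H<6)|(H>173))&(S>150)&(V>60),'amber':(H>=8)&(H<25)&(S>170)&(V>90),
     'blue':(H>105)&(H<130)&(S>150)&(V>50),'white':(S<30)&(V>165),'black':(V<60)}[col]
def near(m,uv,r):
    y,x=np.nonzero(m);k=np.hypot(x-uv[0],y-uv[1])<r;return np.c_[x,y][k]
def fitc(p,R):
    f=lambda q:np.hypot(*(p-q).T)-R
    return least_squares(f,p.mean(0),loss='soft_l1',f_scale=2)
E
python3 - <<'E'
from h import *
ct=eyes.calibration("top");cs=eyes.calibration("side");t=cv2.imread("pics/top0.png")[:,:,::-1];s=cv2.imread("pics/side0.png")[:,:,::-1]
crad=dict(blue=(204,178),amber=(314,165),red=(365,242),white=(260,250))
for n,uv in crad.items():
    p=plane(ct,near(mask(t,n),uv,22),15)
    c=fitc(p,42);k=np.abs(c.fun)<8;c=fitc(p[k],42)
    print('cradle',n,len(p),k.sum(),c.x.round(1),np.abs(c.fun).mean().round(1))
p=plane(ct,near(mask(t,'black'),(403,180),21),15);print('spare',cv2.minEnclosingCircle(p.astype(np.float32)),np.median(p,0))
L=dict(amber=((200,173),(211,321)),red=((314,160),(265,188)),white=((369,241),(379,166)),blue=((258,249),(357,276)))
for n,(a,b) in L.items():
    q=[]
    for im,uv in((t,a),(s,b)):
        m=mask(im,n)
        if n=='white': m=cv2.cvtColor(im,cv2.COLOR_RGB2GRAY)>110
        x=near(m,uv,14 if im is t else 22)
        nl,l=cv2.connectedComponents(np.isin(np.arange(m.size),x[:,1]*m.shape[1]+x[:,0]).reshape(m.shape).astype(np.uint8))
        i=np.bincount(l[l>0]).argmax();y,xx=np.nonzero(l==i);q.append((xx.mean(),y.mean()));print(len(y),end=' ')
    p=tri([(ct,q[0]),(cs,q[1])]);print(n,np.round(q,1).tolist(),p.round(1))
print('jar',tri([(ct,(366,162)),(cs,(296,145))]).round(1))
E
```

```text
cradle blue 271 214 [625.1 270.1] 1.5
cradle amber 292 251 [659.9 -12.7] 1.8
cradle red 335 313 [ 461.7 -145. ] 2.0h.py:23: RuntimeWarning: Mean of empty slice.
  return least_squares(f,p.mean(0),loss='soft_l1',f_scale=2)
  ret = um.true_divide(
Traceback (most recent call last):
  File "h.py", line 23, in fitc
    return least_squares(f,p.mean(0),loss='soft_l1',f_scale=2)
ValueError: Initial guess is outside of provided bounds
```

```bash
sed -i "s/(S<30)&(V>165)/(S<45)\&(V>np.percentile(V,97))/" h.py
python3 - <<'E'
from h import *
ct=eyes.calibration("top");cs=eyes.calibration("side");t=cv2.imread("pics/top0.png")[:,:,::-1];s=cv2.imread("pics/side0.png")[:,:,::-1]
print(t[235:270:3,260].tolist(), t[241,365:375:3].tolist(),s[166,370:390:3].tolist())
p=plane(ct,near(mask(t,'white'),(260,250),22),15)
c=fitc(p,42);k=np.abs(c.fun)<8;c=fitc(p[k],42);print('white',len(p),k.sum(),c.x.round(1),np.abs(c.fun).mean().round(1))
p=plane(ct,near(mask(t,'black'),(403,180),21),15);print('spare',cv2.minEnclosingCircle(p.astype(np.float32)),np.median(p,0))
L=dict(amber=((200,173),(211,321)),red=((314,160),(265,188)),white=((369,241),(379,166)),blue=((258,249),(357,276)))
for n,(a,b) in L.items():
    q=[]
    for im,uv in((t,a),(s,b)):
        m=mask(im,n)
        if n=='white': m=cv2.cvtColor(im,cv2.COLOR_RGB2GRAY)>100
        x=near(m,uv,14 if im is t else 22)
        nl,l=cv2.connectedComponents(np.isin(np.arange(m.size),x[:,1]*m.shape[1]+x[:,0]).reshape(m.shape).astype(np.uint8))
        i=np.bincount(l[l>0]).argmax() if False else l[uv[1],uv[0]];y,xx=np.nonzero(l==i);q.append((xx.mean(),y.mean()));print(i,len(y),end=' ')
    p=tri([(ct,q[0]),(cs,q[1])]);print(n,np.round(q,1).tolist(),p.round(1))
print('jar',tri([(ct,(366,162)),(cs,(296,145))]).round(1))
E
```

```text
[[142, 139, 129], [42, 40, 36], [40, 40, 61], [41, 44, 109], [45, 49, 118], [45, 51, 122], [43, 46, 113], [38, 41, 75], [48, 46, 43], [43, 41, 38], [40, 38, 36], [157, 158, 150]] [[146, 141, 131], [150, 150, 147], [152, 151, 145], [146, 141, 130]] [[70, 72, 63], [76, 74, 66], [84, 79, 75], [89, 87, 79], [92, 91, 85], [83, 83, 77], [96, 76, 69]]
white 266 252 [435.1 116.8] 1.7
spare ((619.6195068359375, -240.77670288085938), 52.55388641357422) [ 621.55239199 -241.42546188]
1 172 1 624 amber [[197.9, 170.5], [209.1, 315.0]] [623.  268.2  62.3]
1 182 1 508 red [[313.4, 158.4], [265.8, 186.6]] [662.3 -13.4  44.2]
1 186 0 255214 white [[369.5, 240.2], [319.3, 199.6]] [ 531.6 -157.7 -107.7]
1 157 1 755 blue [[255.2, 248.5], [356.5, 275.1]] [436.7 122.6  50.4]
jar [ 651.1 -144.5   51.3]
```

```bash
R='{"dx":0.0366,"dy":0.045,"yaw":0.914}'; true; python3 -m crank '[{"dx":0.0366,"dy":0.045,"yaw":0.914},{"dx":0.0366,"dy":0.045,"yaw":0.914},{"dx":0.0366,"dy":0.045,"yaw":0.914},{"dx":0.0366,"dy":0.045,"yaw":0.914},{"dx":0.0366,"dy":0.045,"yaw":0.914},{"dx":0.0366,"dy":0.045,"yaw":0.914},{"dx":0.0366,"dy":0.045,"yaw":0.914}]' 0.75
python3 -m crank '[{"dx":0.0366,"dy":0.045,"yaw":0.914},{"dx":0.0366,"dy":0.045,"yaw":0.914},{"dx":0.0366,"dy":0.045,"yaw":0.914},{"dx":0.0366,"dy":0.045,"yaw":0.914},{"dx":0.0366,"dy":0.045,"yaw":0.914},{"dx":0.0366,"dy":0.045,"yaw":0.914},{"dx":0.0366,"dy":0.045,"yaw":0.914},{},{}]'
python3 - <<'E'
from h import *
s=telemetry.state();print(s['ee_pos'],s['ee_rot'],s['gripper_width']);cv2.imwrite("pics/w1.png",eyes.grab_frame("wrist")[:,:,::-1])
c=eyes.calibration("wrist");print(c["camera_matrix"].round(1).tolist(),c["world_from_camera"].round(3).tolist())
E
```

```text
[ 251.35631794 -516.68330624  221.19693996] [-1.79911032e+02 -1.75745580e-03  2.59409341e+01] 91.21681251139965
[[281.5, 0.0, 319.0], [0.0, 281.5, 199.4], [0.0, 0.0, 1.0]] [[0.437, -0.863, -0.254, 322.553], [-0.899, -0.42, -0.122, -481.84], [-0.002, 0.281, -0.96, 384.42], [0.0, 0.0, 0.0, 1.0]]validation failed for argument at $[0]...
validation failed for argument at $[0]...
```

View pics/w1.png

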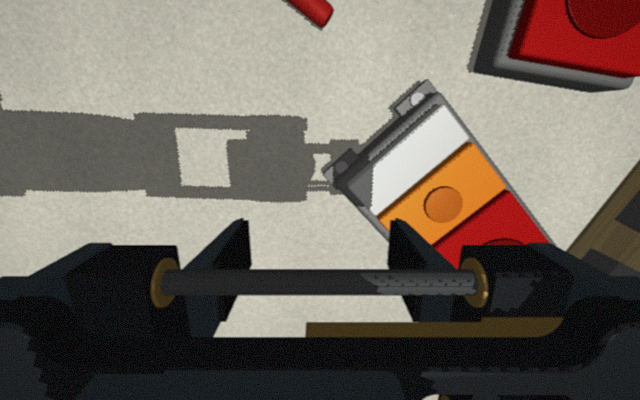

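The arm hasn't moved because the rows were refused, so the wrist view still shows only the start area. I'll give every row all four keys.

```bash
python3 -m crank '[{"dx":0.0366,"dy":0.045,"dz":0,"yaw":0.914},{"dx":0.0366,"dy":0.045,"dz":0,"yaw":0.914},{"dx":0.0366,"dy":0.045,"dz":0,"yaw":0.914},{"dx":0.0366,"dy":0.045,"dz":0,"yaw":0.914},{"dx":0.0366,"dy":0.045,"dz":0,"yaw":0.914},{"dx":0.0366,"dy":0.045,"dz":0,"yaw":0.914},{"dx":0.0366,"dy":0.045,"dz":0,"yaw":0.914}]' 0.75
```

```text
time_s: 1.02
ee_pos: [457.2, -263.8, 221.8]
ee_rot: [-180.0, 0.0, 58.1]
force: [-0.1, -0.7, -0.2]
gripper_width: 68.4
gripper_force: 0.0
```

```bash
python3 -m crank '[{"dx":0.0366,"dy":0.045,"dz":0,"yaw":0.914},{"dx":0.0366,"dy":0.045,"dz":0,"yaw":0.914},{"dx":0.0366,"dy":0.045,"dz":0,"yaw":0.914},{"dx":0.0366,"dy":0.045,"dz":0,"yaw":0.914},{"dx":0.0366,"dy":0.045,"dz":0,"yaw":0.914},{"dx":0.0366,"dy":0.045,"dz":0,"yaw":0.914},{"dx":0.0366,"dy":0.045,"dz":0,"yaw":0.914},{"dx":0,"dy":0,"dz":0,"yaw":0},{"dx":0,"dy":0,"dz":0,"yaw":0}]'
python3 - <<'E'
from h import *
s=telemetry.state();print(s['ee_pos'],s['ee_rot'],s['gripper_width']);c=eyes.calibration("wrist");cv2.imwrite("pics/w2.png",eyes.grab_frame("wrist")[:,:,::-1])
import pickle;pickle.dump(c,open("w2.pkl","wb"))
E
```

```text
time_s: 2.15
ee_pos: [660.9, -13.4, 221.4]
ee_rot: [-179.9, 0.0, 89.9]
force: [-0.9, -0.0, -1.0]
gripper_width: 68.6
gripper_force: 0.0
[660.91298538 -13.37067882 221.41555142] [-1.79916528e+02  3.15143808e-02  8.99137958e+01] 68.62089548616696
```

View pics/w2.png

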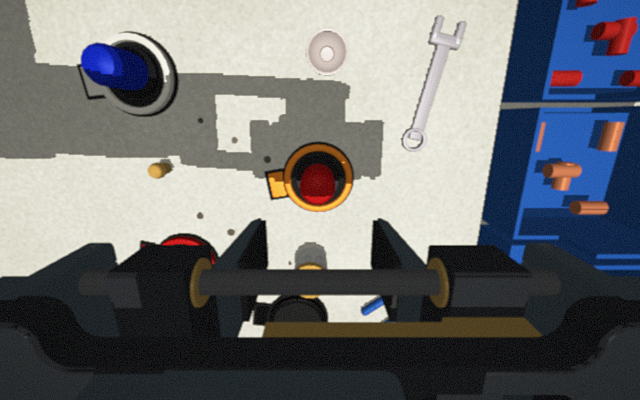

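The wrist view shows the red lamp at about (319,184) in the amber cradle (rim centre 318,177), between the fingers. The jar is below it at (310,265).

```bash
python3 - <<'E'
from h import *
import pickle;c=pickle.load(open("w2.pkl","rb"));t=cv2.imread("pics/w2.png")[:,:,::-1]
def lens(col,uv,r):
    m=np.zeros(t.shape[:2],np.uint8);m[tuple(near(mask(t,col),uv,r).T[::-1])]=1
    _,l=cv2.connectedComponents(m);y,x=np.nonzero(l==l[uv[1],uv[0]]);print(col,len(x),[x.min(),x.max(),y.min(),y.max()],plane(c,(x.mean(),y.mean()),50))
lens('red',(319,184),25);lens('blue',(110,66),60)
p=plane(c,near(mask(t,'amber'),(318,177),40),15);f=fitc(p,42);k=np.abs(f.fun)<8;f=fitc(p[k],42);print('amber',len(p),k.sum(),f.x,np.abs(f.fun).mean())
p=plane(c,near(mask(t,'white')|(t.min(2)>140),(135,73),52),15);f=fitc(p,42);k=np.abs(f.fun)<6;f=fitc(p[k],42);print('white',len(p),k.sum(),f.x,np.abs(f.fun).mean())
# white lamp from top view
c=eyes.calibration("top");print('whitelamp',plane(c,(369.5,240.2),50),'redlamp',plane(c,(313.4,158.4),50),'amber',plane(c,(197.9,170.5),50),'blue',plane(c,(255.2,248.5),50))
E
```

```text
red 1150 [np.int64(300), np.int64(334), np.int64(164), np.int64(204)] [[657.687985   -12.29168731]]
blue 2322 [np.int64(80), np.int64(148), np.int64(44), np.int64(89)] [[437.55003753 119.16061192]]
amber 1355 1316 [657.73321519 -12.59993596] 2.485828808061745
white 1816 978 [446.8860292  126.17835144] 2.778208806813
whitelamp [[ 463.24233479 -151.03119897]] redlamp [[664.49508216 -12.55524091]] amber [[628.25585109 272.66458201]] blue [[438.9076878  122.69752926]]
```

```bash
python3 -m crank '[{"dx":-0.0025,"dy":0.0012,"dz":-0.035,"yaw":0},{"dx":0,"dy":0,"dz":-0.035,"yaw":0},{"dx":0,"dy":0,"dz":-0.035,"yaw":0},{"dx":0,"dy":0,"dz":-0.035,"yaw":0},{"dx":0,"dy":0,"dz":-0.035,"yaw":0},{"dx":0,"dy":0,"dz":-0.035,"yaw":0},{"dx":0,"dy":0,"dz":-0.0125,"yaw":0},{"dx":0,"dy":0,"dz":-0.01,"yaw":0},{"dx":0,"dy":0,"dz":0,"yaw":0},{"dx":0,"dy":0,"dz":0,"yaw":0}]'
python3 -m crank '[{"dx":0,"dy":0,"dz":0,"yaw":0},{"dx":0,"dy":0,"dz":0,"yaw":0},{"dx":0,"dy":0,"dz":0,"yaw":0},{"dx":0,"dy":0,"dz":0,"yaw":0},{"dx":0,"dy":0,"dz":0,"yaw":0},{"dx":0,"dy":0,"dz":0,"yaw":0}]' 0 20
```

```text
time_s: 3.45
ee_pos: [660.1, -12.2, 37.0]
ee_rot: [179.9, 0.0, 89.9]
force: [-0.2, 1.0, 0.2]
gripper_width: 68.1
gripper_force: 0.0
time_s: 4.2
ee_pos: [659.3, -12.1, 36.1]
ee_rot: [-180.0, -0.0, 89.9]
force: [-0.7, 0.7, 2.2]
gripper_width: 41.2
gripper_force: 20.0
```

```bash
python3 -m crank '[{"dx":0,"dy":0,"dz":0.01,"yaw":0},{"dx":0,"dy":0,"dz":0.02,"yaw":0},{"dx":0,"dy":0,"dz":0.03,"yaw":0},{"dx":0,"dy":0,"dz":0.03,"yaw":0},{"dx":0,"dy":0,"dz":0.03,"yaw":0},{"dx":0,"dy":0,"dz":0,"yaw":0}]'
python3 - <<'E'
from h import *
c=eyes.calibration("top");t=cv2.imread("pics/top0.png")[:,:,::-1]
m=(cv2.cvtColor(t,cv2.COLOR_RGB2GRAY)<75).astype(np.uint8);_,l=cv2.connectedComponents(m)
ct=max(cv2.findContours((l==l[180,403]).astype(np.uint8),0,1)[0],key=len)[:,0]
p=plane(c,ct,10);f=fitc(p,48);k=np.abs(f.fun)<6;f=fitc(p[k],48);print(len(p),k.sum(),f.x,np.abs(f.fun).mean())
s=telemetry.state();print(s['ee_pos'],s['force'],s['gripper_width']);c=eyes.calibration("wrist");im=eyes.grab_frame("wrist")
E
```

```text
time_s: 4.95
ee_pos: [661.2, -12.2, 135.0]
ee_rot: [179.6, 0.0, 89.9]
force: [0.3, 0.2, -1.8]
gripper_width: 41.2
gripper_force: 20.0
125 95 [ 625.02689851 -242.70305365] 0.7997598461881167
[661.19600754 -12.19276318 135.02457767] [ 0.26183957  0.17941275 -1.75739479] 41.17828487132113
```

```bash
python3 -m crank '[{"dx":-0.0077,"dy":-0.03,"dz":0,"yaw":0},{"dx":-0.0077,"dy":-0.05,"dz":0,"yaw":0},{"dx":-0.0077,"dy":-0.06,"dz":0,"yaw":0},{"dx":-0.0077,"dy":-0.06,"dz":0,"yaw":0},{"dx":-0.0077,"dy":-0.05,"dz":0,"yaw":0},{"dx":-0.0077,"dy":-0.0375,"dz":0,"yaw":0},{"dx":0,"dy":0,"dz":0,"yaw":0},{"dx":0,"dy":0,"dz":0,"yaw":0}]'
python3 - <<'E'
from h import *
s=telemetry.state();print(s['ee_pos'],s['gripper_width']);cv2.imwrite("pics/w3.png",eyes.grab_frame("wrist")[:,:,::-1])
E
```

```text
time_s: 6.0
ee_pos: [621.6, -242.2, 131.0]
ee_rot: [-179.9, -0.1, 89.9]
force: [0.2, 0.6, -2.3]
gripper_width: 41.4
gripper_force: 20.0
[ 621.62965144 -242.23832302  130.95219119] 41.38449030573978
```

View pics/w3.png

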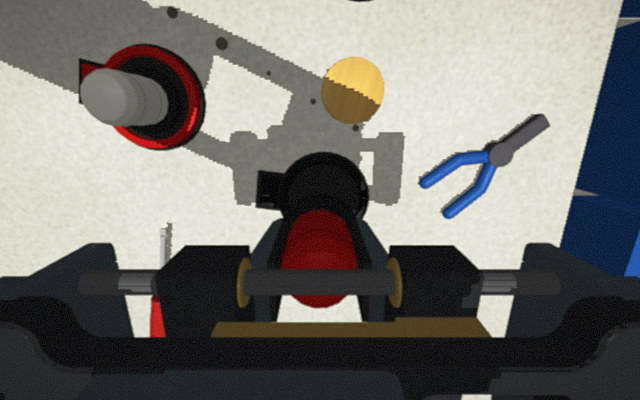

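The held red lamp is at (320,260) and the spare cradle behind it spans columns 277–368, with its top edge at row 152. The white lamp in the red cradle is at (125,97), and the jar lid is at (353,90).

```bash
python3 - <<'E'
from h import *
c=eyes.calibration("wrist");t=cv2.imread("pics/w3.png")[:,:,::-1]
m=(t.max(2)<60).astype(np.uint8)
for r in(175,190): 
    x=np.nonzero(m[r,262:390])[0]+262;print(r,x.min(),x.max(),plane(c,[(x[x>276].min(),r),(x.max(),r)],13).round(1).tolist())
ct=max(cv2.findContours(m,0,1)[0],key=len)[:,0];ct=ct[(ct[:,1]<205)&(ct[:,0]>280)&(ct[:,0]<375)]
p=plane(c,ct,12);f=fitc(p,47.5);print(len(p),f.x,np.abs(f.fun).mean(),p.max(0))
p=plane(c,near(mask(t,'red'),(155,97),58),15);f=fitc(p,42);k=np.abs(f.fun)<6;f=fitc(p[k],42);print('red',len(p),k.sum(),f.x,np.abs(f.fun).mean())
print('white top ctr',plane(c,(102,97),72))
E
```

```text
175 262 362 [[578.6, -218.2], [664.9, -218.3]]
190 262 368 [[577.9, -233.9], [671.7, -234.0]]
116 [ 624.54986065 -243.00956409] 0.47601681165129694 [ 672.35701903 -195.17595111]
red 2293 2293 [ 462.29643646 -145.50277105] 2.353842928294582
white top ctr [[ 459.83898798 -147.18599888]]
```

```bash
python3 -m crank '[{"dx":0.0033,"dy":-0.0007,"dz":-0.02,"yaw":0},{"dx":0,"dy":0,"dz":-0.03,"yaw":0},{"dx":0,"dy":0,"dz":-0.03,"yaw":0},{"dx":0,"dy":0,"dz":-0.02,"yaw":0},{"dx":0,"dy":0,"dz":-0.01,"yaw":0},{"dx":0,"dy":0,"dz":-0.004,"yaw":0},{"dx":0,"dy":0,"dz":-0.002,"yaw":0},{"dx":0,"dy":0,"dz":-0.001,"yaw":0},{"dx":0,"dy":0,"dz":0,"yaw":0},{"dx":0,"dy":0,"dz":0,"yaw":0}]'
```

```text
time_s: 7.3
ee_pos: [625.3, -242.8, 38.7]
ee_rot: [180.0, 0.0, 89.9]
force: [-0.8, 0.4, -2.1]
gripper_width: 41.2
gripper_force: 20.0
```

```bash
python3 -m crank '[{"dx":0,"dy":0,"dz":-0.0015,"yaw":0},{"dx":0,"dy":0,"dz":-0.0012,"yaw":0},{"dx":0,"dy":0,"dz":0,"yaw":0},{"dx":0,"dy":0,"dz":0,"yaw":0}]'
```

```text
time_s: 7.8
ee_pos: [625.2, -242.7, 36.2]
ee_rot: [180.0, -0.0, 89.9]
force: [-0.8, 0.3, -2.2]
gripper_width: 41.3
gripper_force: 20.0
```

```bash
python3 -m crank '[{"dx":0,"dy":0,"dz":-0.0008,"yaw":0},{"dx":0,"dy":0,"dz":0,"yaw":0},{"dx":0,"dy":0,"dz":0,"yaw":0}]';python3 -m crank '[{"dx":0,"dy":0,"dz":-0.0008,"yaw":0},{"dx":0,"dy":0,"dz":0,"yaw":0},{"dx":0,"dy":0,"dz":0,"yaw":0}]'
```

```text
time_s: 8.18
ee_pos: [625.2, -242.7, 36.1]
ee_rot: [180.0, 0.0, 89.9]
force: [-2.0, 0.6, 4.1]
gripper_width: 41.5
gripper_force: 20.0
time_s: 8.55
ee_pos: [625.2, -242.7, 36.1]
ee_rot: [180.0, 0.0, 89.9]
force: [-2.2, 0.8, 7.7]
gripper_width: 41.1
gripper_force: 20.0
```

```bash
python3 -m crank '[{"dx":0,"dy":0,"dz":0,"yaw":0},{"dx":0,"dy":0,"dz":0,"yaw":0},{"dx":0,"dy":0,"dz":0,"yaw":0},{"dx":0,"dy":0,"dz":0.01,"yaw":0},{"dx":0,"dy":0,"dz":0.03,"yaw":0},{"dx":0,"dy":0,"dz":0.05,"yaw":0},{"dx":0,"dy":0,"dz":0.06,"yaw":0},{"dx":0,"dy":0,"dz":0.05,"yaw":0}]' 0.75
python3 -m crank '[{"dx":0,"dy":0.05,"dz":0,"yaw":0},{"dx":0,"dy":0.065,"dz":0,"yaw":0},{"dx":0,"dy":0.065,"dz":0,"yaw":0},{"dx":0,"dy":0.065,"dz":0,"yaw":0},{"dx":0,"dy":0.065,"dz":0,"yaw":0},{"dx":0,"dy":0.065,"dz":0,"yaw":0},{"dx":0,"dy":0.065,"dz":0,"yaw":0},{"dx":0,"dy":0.065,"dz":0,"yaw":0},{"dx":0,"dy":0.065,"dz":0,"yaw":0},{"dx":0,"dy":0.031,"dz":0,"yaw":0}]'
python3 - <<'E'
from h import *
s=telemetry.state();print(s['ee_pos'],s['ee_rot'],s['gripper_width']);c=eyes.calibration("wrist");t=eyes.grab_frame("wrist");tp=eyes.grab_frame("top")
cv2.imwrite("pics/w4.png",np.vstack([t,tp[100:300]])[:,:,::-1])
E
```

```text
time_s: 9.55
ee_pos: [625.5, -242.8, 197.6]
ee_rot: [179.9, 0.0, 89.9]
force: [0.4, -0.8, 0.4]
gripper_width: 68.2
gripper_force: 0.0
time_s: 10.8
ee_pos: [624.9, 240.7, 195.3]
ee_rot: [180.0, -0.0, 90.1]
force: [0.4, -1.2, -0.2]
gripper_width: 68.1
gripper_force: 0.0
[624.86409154 240.74282352 195.32366785] [ 1.79961707e+02 -2.55132405e-02  9.00615191e+01] 68.13149291184389
```

View pics/w4.png

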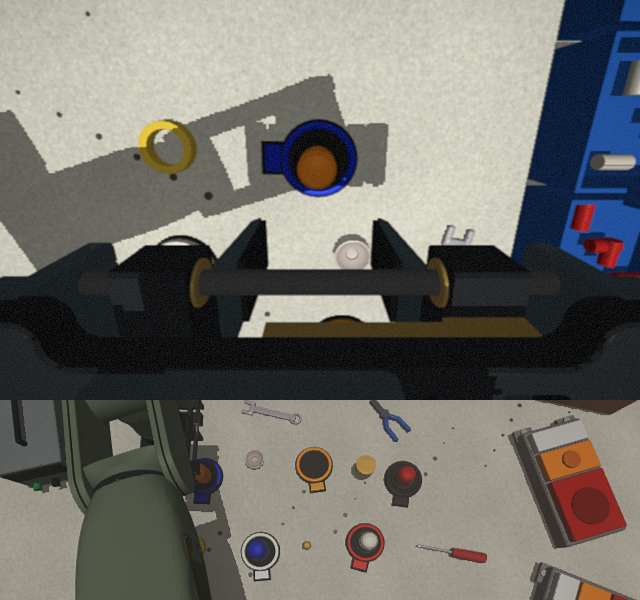

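Red stands upright in the spare cradle in the top view. The wrist view shows the amber lamp at (317,168) in the blue cradle, whose rim is centred at (320,158).

```bash
python3 - <<'E'
from h import *
c=eyes.calibration("wrist");t=cv2.imread("pics/w4.png")[:400,:,::-1];print(telemetry.state()['ee_pos'])
h=cv2.cvtColor(t,cv2.COLOR_RGB2HSV);m=(h[...,0]>5)&(h[...,0]<25)&(h[...,1]>150)&(h[...,2]>50)
x=near(m,(317,168),30);print(len(x),x.min(0),x.max(0),plane(c,x.mean(0),50))
p=plane(c,near(mask(t,'blue')|((h[...,0]>110)&(h[...,0]<130)&(h[...,1]>120)),(320,158),42),15);f=fitc(p,42);k=np.abs(f.fun)<6;f=fitc(p[k],42);print('blue',len(p),k.sum(),f.x,np.abs(f.fun).mean())
E
```

```text
[624.96979809 240.25404013 194.97336309]
1371 [297 146] [336 188] [[621.62628218 266.83384821]]
blue 1827 1753 [622.95866314 270.13882532] 2.5498187363513467
```

```bash
python3 -m crank '[{"dx":-0.0025,"dy":0.0355,"dz":0,"yaw":0},{"dx":0,"dy":0,"dz":-0.03,"yaw":0},{"dx":0,"dy":0,"dz":-0.05,"yaw":0},{"dx":0,"dy":0,"dz":-0.05,"yaw":0},{"dx":0,"dy":0,"dz":-0.04,"yaw":0},{"dx":0,"dy":0,"dz":-0.02,"yaw":0},{"dx":0,"dy":0,"dz":-0.008,"yaw":0},{"dx":0,"dy":0,"dz":0,"yaw":0},{"dx":0,"dy":0,"dz":0,"yaw":0}]'
python3 -m crank '[{"dx":0,"dy":0,"dz":0,"yaw":0},{"dx":0,"dy":0,"dz":0,"yaw":0},{"dx":0,"dy":0,"dz":0,"yaw":0},{"dx":0,"dy":0,"dz":0,"yaw":0},{"dx":0,"dy":0,"dz":0,"yaw":0}]' 0 20
```

```text
time_s: 12.02
ee_pos: [624.0, 266.8, 38.0]
ee_rot: [179.9, -0.1, 89.9]
force: [-0.5, -0.1, 1.2]
gripper_width: 68.3
gripper_force: 0.0
time_s: 12.65
ee_pos: [623.1, 266.6, 36.8]
ee_rot: [-180.0, -0.0, 89.9]
force: [-0.3, -0.0, 2.3]
gripper_width: 41.0
gripper_force: 20.0
```

```bash
python3 -m crank '[{"dx":0,"dy":0,"dz":0.01,"yaw":0},{"dx":0,"dy":0,"dz":0.03,"yaw":0},{"dx":0,"dy":0,"dz":0.04,"yaw":0},{"dx":0,"dy":0,"dz":0.04,"yaw":0},{"dx":0.006,"dy":-0.03,"dz":0,"yaw":0},{"dx":0.008,"dy":-0.05,"dz":0,"yaw":0},{"dx":0.008,"dy":-0.065,"dz":0,"yaw":0},{"dx":0.008,"dy":-0.065,"dz":0,"yaw":0},{"dx":0.008,"dy":-0.065,"dz":0,"yaw":0},{"dx":0.006,"dy":-0.05,"dz":0,"yaw":0}]'
python3 -m crank '[{"dx":0,"dy":-0.0238,"dz":-0.01,"yaw":0},{"dx":0,"dy":0,"dz":0,"yaw":0},{"dx":0,"dy":0,"dz":0,"yaw":0}]'
```

```text
time_s: 13.9
ee_pos: [657.2, 2.7, 130.7]
ee_rot: [-179.8, 0.1, 89.8]
force: [1.4, 0.4, -1.7]
gripper_width: 41.9
gripper_force: 20.0
time_s: 14.28
ee_pos: [657.9, -11.4, 123.9]
ee_rot: [-179.9, -0.0, 90.0]
force: [-0.4, -0.8, -1.7]
gripper_width: 41.1
gripper_force: 20.0
```

```bash
python3 -m crank '[{"dx":0.001,"dy":-0.001,"dz":-0.02,"yaw":0},{"dx":0,"dy":0,"dz":-0.035,"yaw":0},{"dx":0,"dy":0,"dz":-0.03,"yaw":0},{"dx":0,"dy":0,"dz":-0.015,"yaw":0},{"dx":0,"dy":0,"dz":-0.004,"yaw":0},{"dx":0,"dy":0,"dz":-0.002,"yaw":0},{"dx":0,"dy":0,"dz":0,"yaw":0},{"dx":0,"dy":0,"dz":0,"yaw":0}]'
```

```text
time_s: 15.28
ee_pos: [659.6, -13.4, 40.5]
ee_rot: [179.9, 0.0, 89.9]
force: [-0.9, -0.3, -2.0]
gripper_width: 41.6
gripper_force: 20.0
```

```bash
python3 -m crank '[{"dx":0,"dy":0,"dz":-0.002,"yaw":0},{"dx":0,"dy":0,"dz":-0.001,"yaw":0},{"dx":0,"dy":0,"dz":-0.001,"yaw":0},{"dx":0,"dy":0,"dz":0,"yaw":0},{"dx":0,"dy":0,"dz":0,"yaw":0}]'; python3 -m crank '[{"dx":0,"dy":0,"dz":-0.001,"yaw":0},{"dx":0,"dy":0,"dz":0,"yaw":0},{"dx":0,"dy":0,"dz":0,"yaw":0}]'
```

```text
time_s: 15.9
ee_pos: [659.2, -13.3, 36.8]
ee_rot: [180.0, 0.0, 89.9]
force: [-0.3, -0.0, 0.7]
gripper_width: 41.1
gripper_force: 20.0
time_s: 16.27
ee_pos: [659.1, -13.3, 36.7]
ee_rot: [180.0, 0.0, 89.9]
force: [-1.4, 0.1, 5.6]
gripper_width: 41.1
gripper_force: 20.0
```

```bash
python3 -m crank '[{"dx":0,"dy":0,"dz":0,"yaw":0},{"dx":0,"dy":0,"dz":0,"yaw":0},{"dx":0,"dy":0,"dz":0,"yaw":0},{"dx":0,"dy":0,"dz":0.01,"yaw":0},{"dx":0,"dy":0,"dz":0.03,"yaw":0},{"dx":0,"dy":0,"dz":0.05,"yaw":0},{"dx":0,"dy":0,"dz":0.06,"yaw":0},{"dx":0,"dy":0,"dz":0.05,"yaw":0}]' 0.75
python3 -m crank '[{"dx":-0.0278,"dy":0.0165,"dz":0,"yaw":0},{"dx":-0.05,"dy":0.03,"dz":0,"yaw":0},{"dx":-0.06,"dy":0.036,"dz":0,"yaw":0},{"dx":-0.06,"dy":0.036,"dz":0,"yaw":0},{"dx":-0.05,"dy":0.03,"dz":0,"yaw":0},{"dx":-0.03,"dy":0.0165,"dz":0,"yaw":0},{"dx":0,"dy":0,"dz":0,"yaw":0},{"dx":0,"dy":0,"dz":0,"yaw":0}]'
python3 - <<'E'
from h import *
s=telemetry.state();print(s['ee_pos'],s['ee_rot'],s['gripper_width']);c=eyes.calibration("wrist");t=eyes.grab_frame("wrist");tp=eyes.grab_frame("top")
cv2.imwrite("pics/w5.png",np.vstack([t,tp[100:300]])[:,:,::-1])
uv=(320,184);x=near(mask(t,'blue'),uv,35);print(len(x),x.min(0),x.max(0),plane(c,x.mean(0),50))
g=t.min(2);p=plane(c,near((g>130),(320,175),42),15);print(len(p))
E
```

```text
time_s: 17.27
ee_pos: [659.5, -13.3, 198.4]
ee_rot: [179.9, 0.0, 89.9]
force: [0.6, 0.1, -0.0]
gripper_width: 68.4
gripper_force: 0.0
time_s: 18.27
ee_pos: [438.0, 118.6, 196.3]
ee_rot: [179.9, -0.0, 89.9]
force: [-0.0, -0.2, 0.2]
gripper_width: 68.5
gripper_force: 0.0
[437.96992125 118.55968404 196.28878263] [ 1.79884747e+02 -5.09857006e-03  8.99237041e+01] 68.48473294587673
1345 [298 168] [336 211] [[435.70410061 118.98634863]]
540
```

View pics/w5.png

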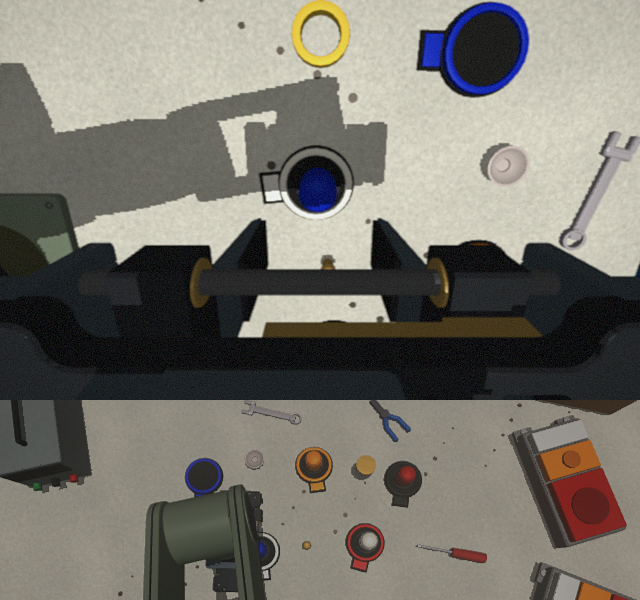

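The wrist view shows the blue lamp at (318,188), with the white rim around (317,183) spanning columns 279–354 and rows 146–220. The top view shows amber upright in the amber cradle, and the blue cradle is empty.

```bash
python3 - <<'E'
from h import *
c=eyes.calibration("wrist");p=plane(c,[(279,183),(354,183),(316,146),(316,220)],13);print(p.round(1),p[:2,0].mean(),p[2:,1].mean())
E
python3 -m crank '[{"dx":-0.0025,"dy":0,"dz":-0.03,"yaw":0},{"dx":0,"dy":0,"dz":-0.05,"yaw":0},{"dx":0,"dy":0,"dz":-0.05,"yaw":0},{"dx":0,"dy":0,"dz":-0.04,"yaw":0},{"dx":0,"dy":0,"dz":-0.02,"yaw":0},{"dx":0,"dy":0,"dz":-0.0095,"yaw":0},{"dx":0,"dy":0,"dz":0,"yaw":0},{"dx":0,"dy":0,"dz":0,"yaw":0}]'
python3 -m crank '[{"dx":0,"dy":0,"dz":0,"yaw":0},{"dx":0,"dy":0,"dz":0,"yaw":0},{"dx":0,"dy":0,"dz":0,"yaw":0},{"dx":0,"dy":0,"dz":0,"yaw":0},{"dx":0,"dy":0,"dz":0,"yaw":0}]' 0 20
```

```text
[[387.2 118.6]
 [481.7 118.3]
 [434.1 164.4]
 [433.5  68.8]] 434.4531473999436 116.6251252742889
time_s: 19.38
ee_pos: [435.7, 118.7, 36.8]
ee_rot: [179.9, -0.0, 89.9]
force: [-0.2, -0.1, -0.0]
gripper_width: 68.2
gripper_force: 0.0
time_s: 20.0
ee_pos: [435.2, 118.8, 36.4]
ee_rot: [180.0, -0.0, 89.9]
force: [-0.3, 0.9, 3.6]
gripper_width: 41.4
gripper_force: 20.0
```

```bash
python3 -m crank '[{"dx":0,"dy":0,"dz":0.01,"yaw":0},{"dx":0,"dy":0,"dz":0.03,"yaw":0},{"dx":0,"dy":0,"dz":0.04,"yaw":0},{"dx":0,"dy":0,"dz":0.04,"yaw":0},{"dx":0.03,"dy":0.024,"dz":0,"yaw":0},{"dx":0.05,"dy":0.04,"dz":0,"yaw":0},{"dx":0.06,"dy":0.048,"dz":0,"yaw":0},{"dx":0.06,"dy":0.048,"dz":0,"yaw":0},{"dx":0.035,"dy":0.029,"dz":0,"yaw":0},{"dx":0,"dy":0,"dz":0,"yaw":0}]'
python3 -m crank '[{"dx":0,"dy":0,"dz":-0.01,"yaw":0},{"dx":0,"dy":0,"dz":0,"yaw":0}]'
```

```text
time_s: 21.25
ee_pos: [624.0, 271.3, 131.0]
ee_rot: [-180.0, 0.0, 90.0]
force: [-1.1, -0.2, -1.0]
gripper_width: 41.2
gripper_force: 20.0
time_s: 21.5
ee_pos: [621.2, 268.7, 123.1]
ee_rot: [-179.8, 0.1, 89.9]
force: [0.5, -0.4, -1.8]
gripper_width: 41.5
gripper_force: 20.0
```

Now at (621–624, 269–271) over the blue cradle, so I lower.

```bash
python3 -m crank '[{"dx":0.001,"dy":0,"dz":-0.02,"yaw":0},{"dx":0,"dy":0,"dz":-0.035,"yaw":0},{"dx":0,"dy":0,"dz":-0.03,"yaw":0},{"dx":0,"dy":0,"dz":-0.015,"yaw":0},{"dx":0,"dy":0,"dz":-0.004,"yaw":0},{"dx":0,"dy":0,"dz":-0.002,"yaw":0},{"dx":0,"dy":0,"dz":0,"yaw":0},{"dx":0,"dy":0,"dz":0,"yaw":0}]'
```

```text
time_s: 22.5
ee_pos: [624.1, 270.1, 40.1]
ee_rot: [179.9, -0.0, 89.9]
force: [-0.6, 0.2, -1.3]
gripper_width: 41.3
gripper_force: 20.0
```

```bash
python3 -m crank '[{"dx":0,"dy":0,"dz":-0.001,"yaw":0},{"dx":0,"dy":0,"dz":-0.001,"yaw":0},{"dx":0,"dy":0,"dz":0,"yaw":0},{"dx":0,"dy":0,"dz":0,"yaw":0}]'
```

```text
time_s: 23.0
ee_pos: [623.7, 269.9, 37.7]
ee_rot: [180.0, -0.0, 89.9]
force: [0.7, 0.9, -1.3]
gripper_width: 40.9
gripper_force: 20.0
```

```bash
python3 -m crank '[{"dx":0,"dy":0,"dz":-0.001,"yaw":0},{"dx":0,"dy":0,"dz":-0.0007,"yaw":0},{"dx":0,"dy":0,"dz":0,"yaw":0},{"dx":0,"dy":0,"dz":0,"yaw":0}]'
```

```text
time_s: 23.5
ee_pos: [623.7, 269.9, 36.5]
ee_rot: [180.0, -0.0, 89.9]
force: [-0.3, -0.8, -0.6]
gripper_width: 41.0
gripper_force: 20.0
```

```bash
python3 -m crank '[{"dx":0,"dy":0,"dz":-0.0008,"yaw":0},{"dx":0,"dy":0,"dz":0,"yaw":0},{"dx":0,"dy":0,"dz":0,"yaw":0}]'
```

```text
time_s: 23.88
ee_pos: [623.7, 269.9, 36.4]
ee_rot: [180.0, -0.0, 89.9]
force: [-2.8, -0.9, 5.2]
gripper_width: 41.4
gripper_force: 20.0
```

```bash
python3 -m crank '[{"dx":0,"dy":0,"dz":0,"yaw":0},{"dx":0,"dy":0,"dz":0,"yaw":0},{"dx":0,"dy":0,"dz":0,"yaw":0},{"dx":0,"dy":0,"dz":0.01,"yaw":0},{"dx":0,"dy":0,"dz":0.03,"yaw":0},{"dx":0,"dy":0,"dz":0.05,"yaw":0},{"dx":0,"dy":0,"dz":0.06,"yaw":0},{"dx":0,"dy":0,"dz":0.05,"yaw":0}]' 0.75
python3 -m crank '[{"dx":-0.015,"dy":-0.038,"dz":0,"yaw":0},{"dx":-0.024,"dy":-0.062,"dz":0,"yaw":0},{"dx":-0.026,"dy":-0.068,"dz":0,"yaw":0},{"dx":-0.026,"dy":-0.068,"dz":0,"yaw":0},{"dx":-0.026,"dy":-0.068,"dz":0,"yaw":0},{"dx":-0.026,"dy":-0.068,"dz":0,"yaw":0},{"dx":-0.026,"dy":-0.068,"dz":0,"yaw":0},{"dx":-0.0335,"dy":-0.08,"dz":0,"yaw":0},{"dx":0,"dy":0,"dz":0,"yaw":0},{"dx":0,"dy":0,"dz":0,"yaw":0}]'
python3 - <<'E'
from h import *
s=telemetry.state();print(s['ee_pos'],s['ee_rot'],s['gripper_width']);c=eyes.calibration("wrist");t=eyes.grab_frame("wrist");tp=eyes.grab_frame("top")
cv2.imwrite("pics/w6.png",np.vstack([t,tp[100:300]])[:,:,::-1])
E
```

```text
time_s: 24.88
ee_pos: [624.1, 270.0, 198.5]
ee_rot: [179.9, -0.1, 89.9]
force: [0.3, 0.6, 0.0]
gripper_width: 68.6
gripper_force: 0.0
time_s: 26.12
ee_pos: [464.6, -139.6, 196.2]
ee_rot: [179.9, -0.0, 89.9]
force: [-0.4, 0.4, -1.0]
gripper_width: 68.2
gripper_force: 0.0
[ 464.63513735 -139.63870635  196.2201955 ] [ 1.79930086e+02 -1.71109478e-02  8.98689083e+01] 68.17633632527046
```

View pics/w6.png

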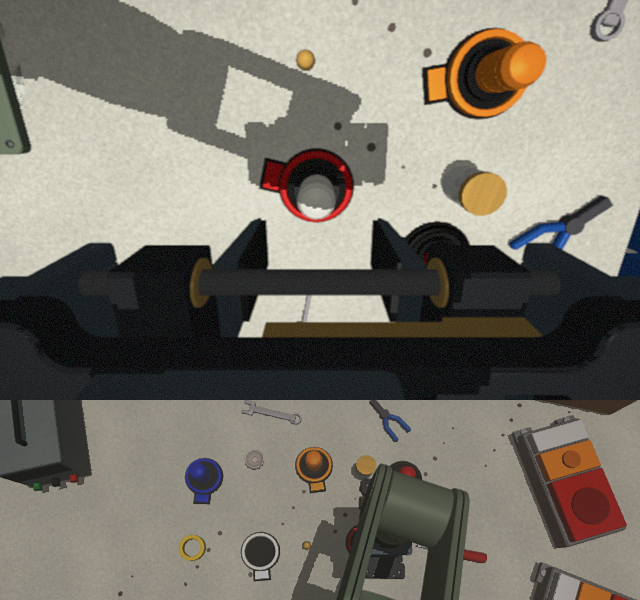

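The wrist view shows the white lamp at about (317,196) in the red cradle, rim centre (317,185). The top view shows blue upright in the blue cradle, amber home, and the white cradle at (260,250) empty.

```bash
python3 - <<'E'
from h import *
c=eyes.calibration("wrist");t=cv2.imread("pics/w6.png")[:400,:,::-1];print(telemetry.state()['ee_pos'],plane(c,(317,196),50))
p=plane(c,near(mask(t,'red'),(317,185),42),15);f=fitc(p,42);k=np.abs(f.fun)<6;f=fitc(p[k],42);print(len(p),k.sum(),f.x,np.abs(f.fun).mean())
E
```

```text
[ 464.94970204 -138.69884293  195.96506929] [[ 462.14638193 -145.23899021]]
1341 1277 [ 460.13449197 -144.17287629] 2.181855559323559
```

```bash
python3 -m crank '[{"dx":-0.004,"dy":-0.0075,"dz":-0.03,"yaw":0},{"dx":0,"dy":0,"dz":-0.05,"yaw":0},{"dx":0,"dy":0,"dz":-0.05,"yaw":0},{"dx":0,"dy":0,"dz":-0.04,"yaw":0},{"dx":0,"dy":0,"dz":-0.02,"yaw":0},{"dx":0,"dy":0,"dz":-0.0095,"yaw":0},{"dx":0,"dy":0,"dz":0,"yaw":0},{"dx":0,"dy":0,"dz":0,"yaw":0}]'
python3 -m crank '[{"dx":0,"dy":0,"dz":0,"yaw":0},{"dx":0,"dy":0,"dz":0,"yaw":0},{"dx":0,"dy":0,"dz":0,"yaw":0},{"dx":0,"dy":0,"dz":0,"yaw":0},{"dx":0,"dy":0,"dz":0,"yaw":0}]' 0 20
```

```text
time_s: 27.22
ee_pos: [462.0, -145.6, 36.9]
ee_rot: [179.9, 0.0, 90.0]
force: [0.5, 0.1, 0.0]
gripper_width: 68.5
gripper_force: 0.0
time_s: 27.85
ee_pos: [461.3, -145.9, 36.4]
ee_rot: [180.0, 0.0, 89.9]
force: [-0.3, 0.2, 2.6]
gripper_width: 41.6
gripper_force: 20.0
```

```bash
python3 -m crank '[{"dx":0,"dy":0,"dz":0.01,"yaw":0},{"dx":0,"dy":0,"dz":0.03,"yaw":0},{"dx":0,"dy":0,"dz":0.04,"yaw":0},{"dx":0,"dy":0,"dz":0.04,"yaw":0},{"dx":-0.005,"dy":0.04,"dz":0,"yaw":0},{"dx":-0.007,"dy":0.06,"dz":0,"yaw":0},{"dx":-0.007,"dy":0.065,"dz":0,"yaw":0},{"dx":-0.007,"dy":0.065,"dz":0,"yaw":0},{"dx":-0.007,"dy":0.06,"dz":0,"yaw":0},{"dx":0,"dy":0.0388,"dz":0,"yaw":0}]'
python3 -m crank '[{"dx":0,"dy":0,"dz":-0.01,"yaw":0},{"dx":0,"dy":0,"dz":0,"yaw":0},{"dx":0,"dy":0,"dz":0,"yaw":0}]'
```

```text
time_s: 29.1
ee_pos: [433.8, 119.1, 132.2]
ee_rot: [-180.0, -0.0, 90.0]
force: [-0.0, -1.1, -2.2]
gripper_width: 41.4
gripper_force: 20.0
time_s: 29.48
ee_pos: [434.7, 116.3, 124.0]
ee_rot: [-180.0, 0.0, 89.8]
force: [0.4, -0.6, -2.5]
gripper_width: 41.5
gripper_force: 20.0
```

```bash
python3 -m crank '[{"dx":0,"dy":0,"dz":-0.02,"yaw":0},{"dx":0,"dy":0,"dz":-0.035,"yaw":0},{"dx":0,"dy":0,"dz":-0.03,"yaw":0},{"dx":0,"dy":0,"dz":-0.015,"yaw":0},{"dx":0,"dy":0,"dz":-0.004,"yaw":0},{"dx":0,"dy":0,"dz":-0.002,"yaw":0},{"dx":0,"dy":0,"dz":-0.001,"yaw":0},{"dx":0,"dy":0,"dz":-0.001,"yaw":0},{"dx":0,"dy":0,"dz":0,"yaw":0},{"dx":0,"dy":0,"dz":0,"yaw":0}]'
```

```text
time_s: 30.72
ee_pos: [434.8, 117.3, 37.9]
ee_rot: [180.0, -0.0, 89.9]
force: [1.4, -0.5, -2.9]
gripper_width: 41.0
gripper_force: 20.0
```

```bash
python3 -m crank '[{"dx":0,"dy":0,"dz":-0.0008,"yaw":0},{"dx":0,"dy":0,"dz":0,"yaw":0},{"dx":0,"dy":0,"dz":0,"yaw":0}]'
```

```text
time_s: 31.1
ee_pos: [434.8, 117.3, 37.1]
ee_rot: [180.0, 0.0, 89.9]
force: [0.3, 0.1, -1.1]
gripper_width: 41.5
gripper_force: 20.0
```

```bash
python3 -m crank '[{"dx":0,"dy":0,"dz":-0.0008,"yaw":0},{"dx":0,"dy":0,"dz":0,"yaw":0},{"dx":0,"dy":0,"dz":-0.0007,"yaw":0},{"dx":0,"dy":0,"dz":0,"yaw":0},{"dx":0,"dy":0,"dz":0,"yaw":0}]'
```

```text
time_s: 31.72
ee_pos: [434.8, 117.3, 36.4]
ee_rot: [180.0, -0.0, 89.9]
force: [-2.7, -0.4, 7.0]
gripper_width: 41.5
gripper_force: 20.0
```

```bash
python3 -m crank '[{"dx":0,"dy":0,"dz":0,"yaw":0},{"dx":0,"dy":0,"dz":0,"yaw":0},{"dx":0,"dy":0,"dz":0,"yaw":0},{"dx":0,"dy":0,"dz":0.01,"yaw":0},{"dx":0,"dy":0,"dz":0.03,"yaw":0},{"dx":0,"dy":0,"dz":0.05,"yaw":0},{"dx":0,"dy":0,"dz":0.06,"yaw":0},{"dx":0,"dy":0,"dz":0.05,"yaw":0}]' 0.75
python3 -m crank '[{"dx":0.02,"dy":-0.038,"dz":0,"yaw":0},{"dx":0.032,"dy":-0.06,"dz":0,"yaw":0},{"dx":0.032,"dy":-0.06,"dz":0,"yaw":0},{"dx":0.032,"dy":-0.06,"dz":0,"yaw":0},{"dx":0.032,"dy":-0.06,"dz":0,"yaw":0},{"dx":0.032,"dy":-0.06,"dz":0,"yaw":0},{"dx":0.032,"dy":-0.06,"dz":0,"yaw":0},{"dx":0.026,"dy":-0.052,"dz":0,"yaw":0},{"dx":0,"dy":0,"dz":0,"yaw":0},{"dx":0,"dy":0,"dz":0,"yaw":0}]'
python3 - <<'E'
from h import *
s=telemetry.state();print(s['ee_pos'],s['ee_rot'],s['gripper_width']);c=eyes.calibration("wrist");t=eyes.grab_frame("wrist");tp=eyes.grab_frame("top")
cv2.imwrite("pics/w7.png",np.vstack([t,tp[100:300]])[:,:,::-1])
x=near(mask(t,'red'),(319,190),35);print(len(x),x.min(0),x.max(0),plane(c,x.mean(0),50))
E
```

```text
time_s: 32.72
ee_pos: [435.0, 117.3, 198.3]
ee_rot: [179.9, -0.0, 89.9]
force: [0.5, 0.4, -0.3]
gripper_width: 68.2
gripper_force: 0.0
time_s: 33.98
ee_pos: [624.7, -242.2, 195.8]
ee_rot: [-180.0, -0.1, 89.9]
force: [0.3, 0.6, -0.3]
gripper_width: 68.7
gripper_force: 0.0
[ 624.6648526  -242.19029252  195.81871059] [-1.79956088e+02 -5.18935926e-02  8.99109204e+01] 68.70904377820472
1355 [301 169] [338 213] [[ 624.54112572 -243.38145336]]
```

View pics/w7.png

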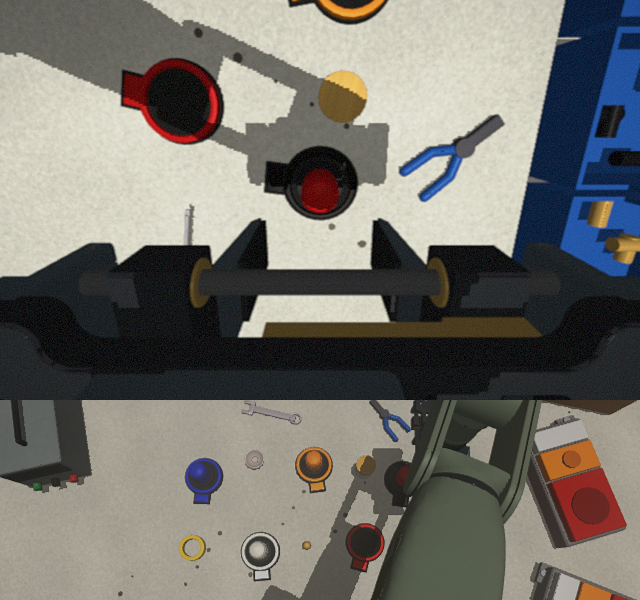

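The red lamp at (320,191) in the spare cradle is between the fingers, and the red cradle at (183,100) is empty. The top view shows white, blue and amber all home.

```bash
python3 -m crank '[{"dx":0,"dy":-0.001,"dz":-0.03,"yaw":0},{"dx":0,"dy":0,"dz":-0.05,"yaw":0},{"dx":0,"dy":0,"dz":-0.05,"yaw":0},{"dx":0,"dy":0,"dz":-0.04,"yaw":0},{"dx":0,"dy":0,"dz":-0.02,"yaw":0},{"dx":0,"dy":0,"dz":-0.0095,"yaw":0},{"dx":0,"dy":0,"dz":0,"yaw":0},{"dx":0,"dy":0,"dz":0,"yaw":0}]'
python3 -m crank '[{"dx":0,"dy":0,"dz":0,"yaw":0},{"dx":0,"dy":0,"dz":0,"yaw":0},{"dx":0,"dy":0,"dz":0,"yaw":0},{"dx":0,"dy":0,"dz":0,"yaw":0},{"dx":0,"dy":0,"dz":0,"yaw":0}]' 0 20
```

```text
time_s: 35.08
ee_pos: [626.0, -243.8, 37.7]
ee_rot: [179.9, 0.1, 89.9]
force: [-0.1, 0.2, 0.2]
gripper_width: 68.4
gripper_force: 0.0
time_s: 35.7
ee_pos: [625.2, -243.6, 36.5]
ee_rot: [180.0, 0.0, 89.9]
force: [-0.3, 0.5, 2.1]
gripper_width: 41.3
gripper_force: 20.0
```

```bash
python3 -m crank '[{"dx":0,"dy":0,"dz":0.01,"yaw":0},{"dx":0,"dy":0,"dz":0.03,"yaw":0},{"dx":0,"dy":0,"dz":0.04,"yaw":0},{"dx":0,"dy":0,"dz":0.04,"yaw":0},{"dx":-0.035,"dy":0.021,"dz":0,"yaw":0},{"dx":-0.05,"dy":0.03,"dz":0,"yaw":0},{"dx":-0.055,"dy":0.033,"dz":0,"yaw":0},{"dx":-0.045,"dy":0.027,"dz":0,"yaw":0},{"dx":-0.02,"dy":0.012,"dz":0,"yaw":0},{"dx":0,"dy":0,"dz":0,"yaw":0}]'
python3 -m crank '[{"dx":0,"dy":0,"dz":-0.01,"yaw":0},{"dx":0,"dy":0,"dz":0,"yaw":0},{"dx":0,"dy":0,"dz":0,"yaw":0}]'
```

```text
time_s: 36.95
ee_pos: [460.1, -144.5, 132.6]
ee_rot: [-180.0, -0.0, 90.0]
force: [0.2, -0.6, -2.4]
gripper_width: 41.1
gripper_force: 20.0
time_s: 37.33
ee_pos: [461.6, -145.4, 123.9]
ee_rot: [-180.0, -0.0, 89.9]
force: [-0.1, -0.4, -2.5]
gripper_width: 41.5
gripper_force: 20.0
```

```bash
python3 -m crank '[{"dx":0,"dy":0,"dz":-0.02,"yaw":0},{"dx":0,"dy":0,"dz":-0.035,"yaw":0},{"dx":0,"dy":0,"dz":-0.03,"yaw":0},{"dx":0,"dy":0,"dz":-0.015,"yaw":0},{"dx":0,"dy":0,"dz":-0.004,"yaw":0},{"dx":0,"dy":0,"dz":-0.002,"yaw":0},{"dx":0,"dy":0,"dz":-0.001,"yaw":0},{"dx":0,"dy":0,"dz":-0.001,"yaw":0},{"dx":0,"dy":0,"dz":-0.0008,"yaw":0},{"dx":0,"dy":0,"dz":0,"yaw":0}]'
```

```text
time_s: 38.58
ee_pos: [461.2, -145.1, 37.3]
ee_rot: [180.0, 0.0, 89.9]
force: [-0.0, 0.2, -2.1]
gripper_width: 41.2
gripper_force: 20.0
```

```bash
python3 -m crank '[{"dx":0,"dy":0,"dz":0,"yaw":0},{"dx":0,"dy":0,"dz":-0.0005,"yaw":0},{"dx":0,"dy":0,"dz":0,"yaw":0},{"dx":0,"dy":0,"dz":0,"yaw":0}]'
```

```text
time_s: 39.08
ee_pos: [461.2, -145.1, 36.9]
ee_rot: [180.0, -0.0, 89.9]
force: [0.4, -0.1, -1.8]
gripper_width: 41.0
gripper_force: 20.0
```

```bash
python3 -m crank '[{"dx":0,"dy":0,"dz":-0.0006,"yaw":0},{"dx":0,"dy":0,"dz":-0.0006,"yaw":0},{"dx":0,"dy":0,"dz":0,"yaw":0},{"dx":0,"dy":0,"dz":0,"yaw":0}]'
```

```text
time_s: 39.58
ee_pos: [461.2, -145.1, 36.4]
ee_rot: [180.0, 0.0, 89.9]
force: [-2.3, 1.1, 5.8]
gripper_width: 41.6
gripper_force: 20.0
```

Contact at z = 36.4. I release, lift, and back off to the right for a final look.

```bash
python3 -m crank '[{"dx":0,"dy":0,"dz":0,"yaw":0},{"dx":0,"dy":0,"dz":0,"yaw":0},{"dx":0,"dy":0,"dz":0,"yaw":0},{"dx":0,"dy":0,"dz":0.01,"yaw":0},{"dx":0,"dy":0,"dz":0.03,"yaw":0},{"dx":0,"dy":0,"dz":0.05,"yaw":0},{"dx":0,"dy":0,"dz":0.06,"yaw":0},{"dx":0,"dy":0,"dz":0.06,"yaw":0}]' 0.75
python3 -m crank '[{"dx":-0.01,"dy":-0.04,"dz":0,"yaw":0},{"dx":-0.02,"dy":-0.06,"dz":0,"yaw":0},{"dx":-0.02,"dy":-0.06,"dz":0,"yaw":0},{"dx":-0.02,"dy":-0.06,"dz":0,"yaw":0},{"dx":-0.02,"dy":-0.06,"dz":0,"yaw":0},{"dx":-0.02,"dy":-0.06,"dz":0,"yaw":0},{"dx":0,"dy":0,"dz":0,"yaw":0},{"dx":0,"dy":0,"dz":0,"yaw":0}]'
python3 - <<'E'
from h import *
tp=eyes.grab_frame("top");s=eyes.grab_frame("side")
cv2.imwrite("pics/f.png",np.vstack([s[80:],tp[100:300]])[:,:,::-1])
E
```

```text
time_s: 40.58
ee_pos: [461.0, -145.1, 205.9]
ee_rot: [180.0, 0.0, 89.9]
force: [1.2, -0.6, -0.3]
gripper_width: 68.5
gripper_force: 0.0
time_s: 41.58
ee_pos: [373.1, -416.5, 203.9]
ee_rot: [180.0, -0.1, 89.9]
force: [0.1, -0.1, 0.9]
gripper_width: 68.3
gripper_force: 0.0
```

View pics/f.png

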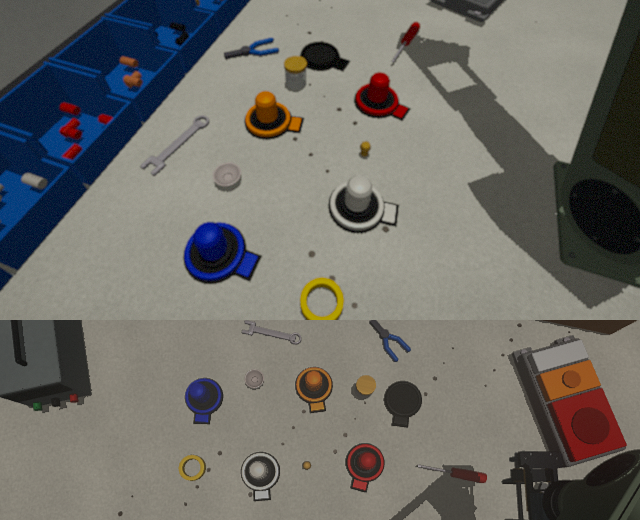

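The final views show all four lamps upright in their own cradles: blue (204,398), amber (314,386), red (365,463) and white (261,470). The spare (403,400) is empty and the jar (365,386) hasn't moved.

```bash
python3 -c "
from workcell import ticket
print(ticket.job_done())"
```

```text
the job is handed in; nothing more can be done
None
```

The job is handed in after about 42 s of robot time: all four lamps stand upright in their own cradles, the spare cradle is empty, and the bulb jar was not moved.

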